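Level the projector tray

ROBOT

A 6-joint arm with a two-finger parallel gripper is mounted at the origin on the work surface. World frame = base frame: x ahead of the robot, y to its left, z up, the work surface at z = 0. Lengths are in m, angles in rad, forces in N, time in s.
With the tool pointing down it reaches from about 0.25 to 0.775 m from the base axis. Payload 4 kg.
Tool frame: the origin (TCP) lies at the very end of the fingers, on their centre line; the grasp point (between the pads) lies 19 mm behind it; z points along the fingers, y is the line along which they close (so a half turn about z gives the same grasp; the last joint's range is limited). The gripper opens to 94 mm and grips with 3 to 60 N. Pads are 16 mm wide; open, the fingers measure 119 mm over their backs; the gripper's body (75 mm by 177 mm) begins 78 mm behind the grasp point.
Start: joints at [-1.34, 0.087, 1.371, -0, 1.684, -0.103], TCP at [0.18, -0.52, 0.206] pointing down, gripper open.
Joint ranges: [-3.1, 3.1], [-0.76, 2.03], [0.27, 2.55], [-1.08, 4.22], [0.17, 2.65], [-2.57, 2.57]. Speed limits (rad/s): [2.79, 2.79, 3.14, 3.14, 3.14, 3.14].

INTERFACE

Orientations are given as a unit quaternion [w, x, y, z].
In Python, from station import arm, viewer gives the robot as it stands. Calls block until the motion is done:
- arm.reach(position, orientation): joint-space move of the TCP to a pose.
- arm.movel(position, rotation=None, rate=0.15): straight line of the TCP; rotation=None keeps the orientation; rate is the mean speed in m/s.
- arm.goto_joints(angles): joint-space move.
- arm.let_go() and arm.grasp(grip_force=None): open the fingers fully, or close them until they stop; grip_force is the grip in N (None keeps the last).
- arm.hold(seconds).
- arm.solve_ik(position, orientation): joint angles nearest the present ones, or None.
- arm.observe(): the state.
- viewer.get_image(name): name is "side" or "top"; returns (picture, depth): 384x512x3 uint8, red, green, blue; 384x512 float32, m along the optical axis (not along the pixel's ray), 0 where there is no reading.
- viewer.get_calibration(name): a dict with "vertical_fov" (degrees; the focal length in pixels is half the picture's height over the tangent of half this angle, whatever the lens; pixels are square), "cx", "cy" (the principal point, pixels), "extrinsics" (4x4, takes a point from camera to world coordinates). Camera axes: x right, y up, looking along -z (the intrinsics and any distortion apply to the point x, -y, -z); pixel columns grow to the right and rows downward; lengths in m; the calibration is good to about 2 mm. A picture is of the moment at which its call begins. get_calibration takes no time and is no camera call.
A pose or a line that the arm cannot do raises arm.Unreachable and nothing moves.
- arm.close_job(): hands the job in; it is judged then, once.
The state is a dict: "time_s": time; "q": joint angles; "qd": joint speeds; "effort": joint torques, N m; "ee_pos": TCP position; "tcp_rot": TCP orientation; "wrist_force": force on the tool from outside, world axes, zero at the start; "moment": the same for the moment, N m; "finger_gap": finger opening in m; "finger_force": force on a finger pad.
Only numpy, scipy, OpenCV 4.12 (cv2) and the standard library are available. Lean on these libraries where they do the work, as an engineer would, in place of code of your own. Each camera call takes 0.05 s, during which the arm holds its last target. There are 200 camera calls.

TASK

Lay the yellow spirit level lengthwise on the black strip of the aluminium tray and let go of it, then turn the orange knob of the tray's levelling foot so that the bubble comes between the two black lines when the level is pressed down hard enough to bring the springy tray onto its stop. Finish while still pressing the level down on the tray with the bubble between the lines: do not let go at the end. Leave the other things on the sideboard where they are.

Things in the scene. Friction and masses are not known exactly. Their poses are not given: they have to be found in the camera images.
- level: loose yellow spirit level on the glass, 150 long (x) x 24 wide (y) x 40 mm high (z), 150 g; origin at the centre of its underside. A black block at each end (35 mm long, flat top at 40 mm) is the place to press. Between them a lime-green vial (80 x 20 mm, top at 37 mm) with a white bubble and black cross lines 9 mm either side of the middle. Grip it across the 24 mm.
- bubble (a joint): the level's white bubble (12 mm long): offset in m from the vial's middle along the level's x axis. It drifts to the higher end, 0.5 mm per milliradian of slope (stops at 30 mm), and settles in about 1 s. Between the lines: within 3 mm of 0.
- tray: aluminium tray, 200 x 275 x 8 mm plate, hinged at one end on a fixed block, its other end on the levelling foot. Origin mid-width on the hinge line, 61 mm above the glass, at half the plate's thickness; x along the hinge, y towards the foot (plate from -15 to +260 mm, a subframe below it on to the foot at +310), z up; top face at z = +4 mm. Slope starts within 0.03 rad of level.
- tray_mark (a point): centre of the black strip (56 along tray x, 210 mm along tray y) flush on the tray's top; tray x = -40, y = +125 mm; axes as the tray. The level goes here, lengthwise, either way round. The tray is springy: unpressed it floats 0.025 rad too high at the foot end; 3 N on the level's block nearer the foot (7 N on the other) brings it onto its firm stop, and only then is the bubble true.
- foot (a joint): angle in rad of the levelling foot's knob, growing clockwise seen from above. Clockwise raises the tray's foot end: slope of the tray on its stop = 0.024 rad per rad of knob, level at 0. It starts low, between -2.0 and -0.8; ends of travel -2.4 and +1.0; stiff (0.2 N m), stays where it is left.
- foot_grip (a point): grip point of the orange knob, on its upright axis, 132 mm above the glass. The grip is an upright bar 50 long (this point's x axis, turning with the knob) x 16 thick (y) x 32 mm high (114 to 146 mm above the glass); pinch it across the 16 mm. The knob does not rise as it turns; its axis is 310 mm from the hinge along tray y, at tray x = 0.
- projector_remote: bystander: red projector remote, 150 x 42 x 18 mm, lying; origin under its centre
- freshener: bystander: chrome lighter-shaped air freshener, 65 x 36 x 14 mm, lying; origin under its centre
- coaster: bystander: round wooden coaster, 96 mm across, 9 mm thick; origin under its centre
- mug: bystander: blue mug, 82 mm across, 92 mm high; origin under its centre
- candle: bystander: amber candle jar, 70 mm across, 80 mm high; origin under its centre
- glasses_case: bystander: blue spectacle case, 160 x 62 x 42 mm; origin under its centre
- remote_clip (a point): spring clip over a flat white fan remote, both fixed on the tray beside the strip: remote 38 (tray x) x 150 mm (tray y), 11 mm high; steel clip up to 18 mm above the tray's top, its near edge 81 mm from the strip's middle line. This point is the clip's middle, 13 mm above the tray's top.
Not all that is in view belongs to the job. Several things look just like the level: the one meant starts farthest from the robot's base.

How it is judged:
By the outcome, as a careful person would: the job done as asked, in the order asked, and still so for the second after the job is handed in, while the arm keeps its last pose, push and grip.
It also fails if it takes over 67 s, if anything falls off the work surface, if the arm or the gripper's body presses on something with over 40 N, if the wrist force passes 120 N, or if a joint passes its speed limit or range.

## Working session

There is one attempt and no reset: what is moved stays moved. The work goes in short steps, each a Python script; the robot and the scene stay as the last script left them, time stands still between calls to the robot, and variables do not carry over. Pictures are saved under pics/ and viewed, at most 10 in all, crops included, and the job is handed in when it is done.

```bash
mkdir -p pics; ls
python3 - <<'E'
from station import arm, viewer
import cv2,numpy as np
for n in("side","top"):
    p,d=viewer.get_image(n); c=viewer.get_calibration(n); print(n,{k:(np.round(v,4).tolist() if not isinstance(v,str) else v) for k,v in c.items()})
    cv2.imwrite(f"pics/{n}0.png",p[:,:,::-1]); np.savez(f"{n}0.npz",p=p,d=d)
o=arm.observe();print(o)
E
```

```text
pics
side {'vertical_fov': 52.8192, 'cx': 247.9431, 'cy': 190.4685, 'extrinsics': [[-0.8948, 0.2607, -0.3624, 0.0403], [-0.4463, -0.5427, 0.7116, 0.9759], [-0.0111, 0.7984, 0.602, 0.9066], [0.0, 0.0, 0.0, 1.0]]}
top {'vertical_fov': 49.1694, 'cx': 256.0222, 'cy': 194.3066, 'extrinsics': [[-0.1182, 0.9725, -0.2005, 0.2928], [-0.993, -0.1153, 0.0262, 0.011], [0.0024, 0.2022, 0.9793, 1.3], [0.0, 0.0, 0.0, 1.0]]}
{'time_s': 0.1, 'q': array([-1.34011618e+00,  8.78443729e-02,  1.37210675e+00,  3.85803992e-05,
        1.68359335e+00, -1.03097499e-01]), 'qd': array([ 0.0018145 , -0.0006457 , -0.00497918,  0.00063005,  0.001257  ,
        0.00164475]), 'effort': array([ 1.69906547e-03, -3.41252482e+01, -3.03301156e+01,  7.19377049e-02,
        3.04430863e-02, -9.43507484e-05]), 'ee_pos': array([ 0.18008348, -0.51915667,  0.20443945]), 'tcp_rot': array([-9.75145178e-04,  9.86105525e-01,  1.66117250e-01, -4.30815251e-05]), 'wrist_force': array([-0.54922867, -0.41234312,  0.32844078]), 'moment': array([-0.00129291,  0.01023734, -0.00099944]), 'finger_force': 0.0, 'finger_gap': 0.09385207302826493}
```

View pics/top0.png

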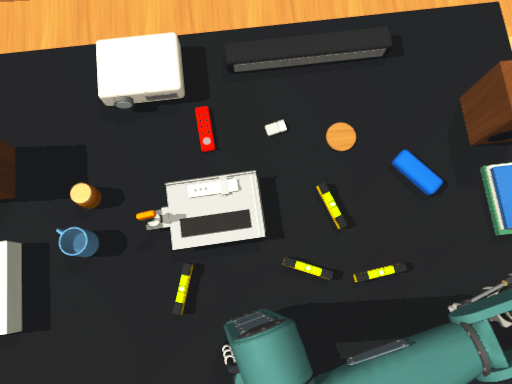

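View pics/side0.png

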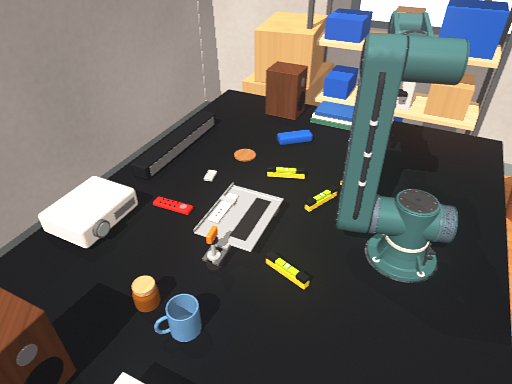

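Candidates for the level in the top view are A (331,206), B (307,268), C (380,272) and D (183,289). The orange knob is at (146,215), the black strip at (215,223) and the clip and remote at (213,187). The side view shows the same layout: A at (287,173), B at (320,200), D at (288,270), knob at (212,236). Next I compute each candidate's distance from the base and measure from both views.

```bash
cat > h.py <<'E'
import numpy as np,cv2
from station import arm,viewer
def cam(n):
    c=viewer.get_calibration(n); f=192/np.tan(np.radians(c["vertical_fov"])/2); return f,c["cx"],c["cy"],np.array(c["extrinsics"])
def ray(n,uv):
    f,cx,cy,E=cam(n); uv=np.atleast_2d(np.asarray(uv,float))
    d=np.c_[(uv[:,0]-cx)/f,-(uv[:,1]-cy)/f,-np.ones(len(uv))]; return E[:3,3],d@E[:3,:3].T
def plane(n,uv,z):
    o,d=ray(n,uv); return o+d*((z-o[2])/d[:,2])[:,None]
def dep(n,uv,depth):
    o,d=ray(n,uv); uv=np.atleast_2d(uv).astype(int); return o+d*depth[uv[:,1],uv[:,0]][:,None]
def proj(n,P):
    f,cx,cy,E=cam(n); p=(np.atleast_2d(P)-E[:3,3])@E[:3,:3]; return np.c_[cx-f*p[:,0]/p[:,2],cy+f*p[:,1]/p[:,2]]
def tri(u1,u2):
    o1,d1=ray("top",u1);o2,d2=ray("side",u2);d1=d1[0];d2=d2[0]
    s=np.linalg.lstsq(np.c_[d1,-d2],o2-o1,rcond=None)[0];a=o1+s[0]*d1;b=o2+s[1]*d2
    return (a+b)/2,np.linalg.norm(a-b)
def blobs(p,lo,hi,amin=10):
    m=cv2.inRange(cv2.cvtColor(p,cv2.COLOR_RGB2HSV),np.array(lo),np.array(hi))
    n,l,st,c=cv2.connectedComponentsWithStats(m); return [(c[i],st[i,4],l==i) for i in range(1,n) if st[i,4]>=amin]
def quat(yaw): # tool down, tool y axis along world direction yaw
    # columns x=(sin,-cos,0), y=(cos,sin,0), z=(0,0,-1)
    from scipy.spatial.transform import Rotation as R
    M=np.array([[np.sin(yaw),np.cos(yaw),0],[-np.cos(yaw),np.sin(yaw),0],[0,0,-1.]])
    M[:,0]=np.cross(M[:,1],M[:,2]); q=R.from_matrix(M).as_quat(); return q[[3,0,1,2]]
E
python3 - <<'E'
from h import *
np.set_printoptions(precision=4,suppress=True)
for n in("top","side"):
    z=np.load(n+"0.npz");p,d=z["p"],z["d"]
    for nm,lo,hi in(("lime",(31,150,120),(48,255,255)),("yellow",(24,150,120),(48,255,255)),("orange",(8,180,150),(19,255,255))):
        for c,a,m in blobs(p,lo,hi,15):
            if nm=="orange" and a>900: continue
            uv=np.argwhere(m)[:,::-1]; P=dep(n,uv,d); P=P[d[uv[:,1],uv[:,0]]>0]
            if len(P): print(n,nm,c,a,"med",np.median(P,0),"zmax",P[:,2].max(),"r",np.hypot(*np.median(P,0)[:2]))
z=np.load("top0.npz");p,d=z["p"],z["d"]
# black strip inside the tray
g=p.max(2); roi=np.zeros_like(g);roi[200:250,168:265]=1
n,l,st,c=cv2.connectedComponentsWithStats(((g<70)&(roi>0)).astype(np.uint8))
for i in range(1,n):
    if st[i,4]>200:
        r=cv2.minAreaRect(np.argwhere(l==i)[:,::-1].astype(np.float32));b=cv2.boxPoints(r);print("strip",st[i],r);P=plane("top",b,.065);print(P)
        Q=dep("top",np.argwhere(l==i)[:,::-1],d);print("depth med",np.median(Q,0),"plane fit",np.linalg.lstsq(np.c_[Q[:,:2],np.ones(len(Q))],Q[:,2],rcond=None)[0])
s=np.load("side0.npz")["p"]
a=cv2.resize(p[150:300,120:360],None,fx=3.3,fy=3.3,interpolation=cv2.INTER_CUBIC)
cv2.imwrite("pics/crop_top.png",a[:,:,::-1])
b=cv2.resize(s[150:300,170:350],None,fx=4,fy=4,interpolation=cv2.INTER_CUBIC);cv2.imwrite("pics/crop_side.png",b[:,:,::-1])
E
```

```text
top lime [331.8066 203.7956] 181 med [ 0.4941 -0.2494  0.0369] zmax 0.043727552696501304 r 0.553486190670851
top lime [308.1058 267.6085] 189 med [ 0.313  -0.1507  0.0369] zmax 0.04356332191437806 r 0.34739650172564157
top lime [380.8547 271.9385] 179 med [ 0.2749 -0.3624  0.0369] zmax 0.04351344112314237 r 0.4549102335451832
top lime [181.4175 288.2629] 194 med [0.2972 0.2284 0.0369] zmax 0.04442806630199181 r 0.37479379706184485
top yellow [330.1016 204.9639] 305 med [ 0.4933 -0.247   0.0318] zmax 0.043727552696501304 r 0.5517260155962308
top yellow [307.8072 268.2018] 223 med [ 0.3112 -0.1485  0.0362] zmax 0.04356332191437806 r 0.3448312575639056
top yellow [380.5425 271.4528] 212 med [ 0.2764 -0.365   0.0362] zmax 0.04351344112314237 r 0.45780402973334006
top yellow [182.4032 288.4597] 248 med [0.2965 0.2253 0.0358] zmax 0.04442806630199181 r 0.3724236053292378
top yellow [354.8  277.75] 20 med [ 0.2659 -0.2889  0.0065] zmax 0.026048523556919 r 0.39265631339602236
top orange [10.08  0.6 ] 25 med [ 1.9518  1.1688 -0.7495] zmax -0.7377462353382354 r 2.2749951412567064
top orange [5
[... 1364 characters left out ...]
65] zmax 0.14891817561736187 r 0.5869877819311482
side orange [141.6201 301.4581] 179 med [0.5962 0.5277 0.0505] zmax 0.06183512915380951 r 0.7962284475196745
strip [ 180  210   71   27 1180] ((215.0199737548828, 222.63999938964844), (17.111984252929688, 69.1550521850586), 81.8698959350586)
[[0.4979 0.2121 0.065 ]
 [0.5032 0.007  0.065 ]
 [0.4519 0.0057 0.065 ]
 [0.4469 0.2091 0.065 ]]
depth med [0.4746 0.1092 0.0643] plane fit [-2.3078 -0.141   1.1784]
strip [179 237  86  13 585] ((221.5, 243.0), (12.0, 85.0), 90.0)
[[ 0.445   0.2181  0.065 ]
 [ 0.4155 -0.0302  0.065 ]
 [ 0.3807 -0.0259  0.065 ]
 [ 0.41    0.221   0.065 ]]
depth med [0.4088 0.0488 0.0007] plane fit [-4.5439  0.1686  1.8464]
```

View pics/crop_top.png

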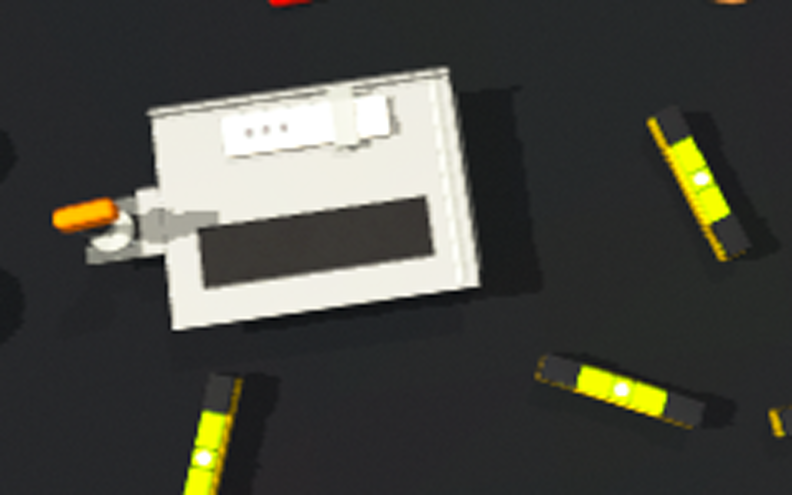

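View pics/crop_side.png

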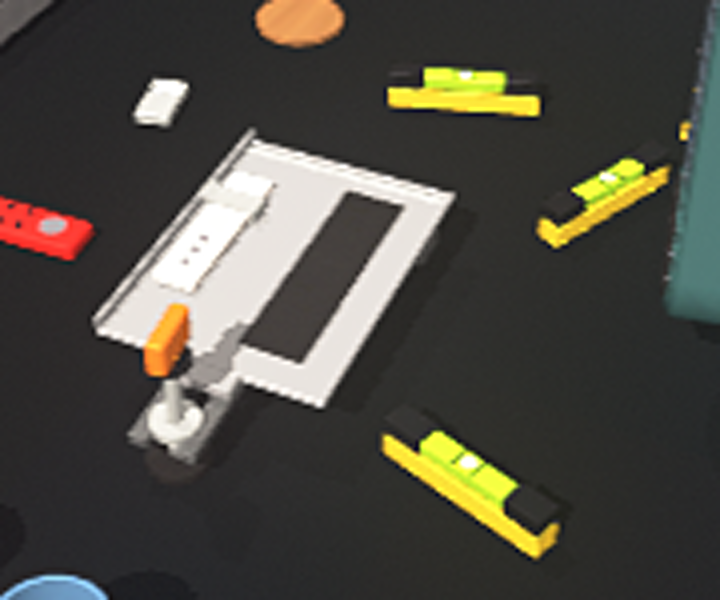

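The crops show A in the top view at crop (697,183), isolated and with clear ends. It is 0.55 m from the base (B 0.35, C 0.46, D 0.37), so A is the level. The bar of the knob points nearly along tray y, at crop (85,215). Now I get the yaws and triangulated heights and check IK.

```bash
cat > m.py <<'E'
from h import *
np.set_printoptions(precision=4,suppress=True)
def axis(P):
    c=P[:,:2].mean(0);w,v=np.linalg.eigh(np.cov((P[:,:2]-c).T));a=v[:,1];return np.arctan2(a[1],a[0])%np.pi,4*0.866*np.sqrt(w)
def best(m,pos,yaws,ref=0.):
    pass
def level(near,z,p=None):
    if p is None: p=viewer.get_image("top")[0]
    b=[x for x in blobs(p,(29,120,110),(50,255,255),25) if np.linalg.norm(plane("top",x[0],z)[0,:2]-near)<.08]
    b=max(b,key=lambda x:x[1]); m=b[2].astype(np.uint8)
    r=cv2.minAreaRect(np.argwhere(m)[:,::-1].astype(np.float32)); box=plane("top",cv2.boxPoints(r),z)
    e=max((box[1]-box[0],box[2]-box[1]),key=np.linalg.norm); c=box.mean(0); yaw=np.arctan2(e[1],e[0])%np.pi
    # bubble: bright, weakly saturated pixels within rect (full vial area)
    hsv=cv2.cvtColor(p,cv2.COLOR_RGB2HSV); k=np.zeros_like(m); cv2.fillPoly(k,[cv2.boxPoints(r).astype(np.int32)],1)
    w=np.clip(p[:,:,2].astype(float)-60,0,None)*k*(hsv[:,:,2]>150); uv=np.argwhere(w>0)[:,::-1]; off=None
    if len(uv):
        q=np.average(plane("top",uv,z),axis=0,weights=w[w>0]); off=(q-c)[:2]@[np.cos(yaw),np.sin(yaw)]
    return c,yaw,np.linalg.norm(e),off,r
E
python3 - <<'E'
from m import *
T=np.load("top0.npz");S=np.load("side0.npz")
c,yaw,L,off,r=level(np.array([.494,-.248]),.037,T["p"]);print("level",c,np.degrees(yaw),L,off,r)
for n,Z in(("top",T),("side",S)):
    b=[x for x in blobs(Z["p"],(5,150,120),(22,255,255),40) if np.linalg.norm(x[0]-((146,215) if n=="top" else (211,235)))<12][0]
    uv=np.argwhere(b[2])[:,::-1];P=dep(n,uv,Z["d"]);k=P[:,2]>.138;Q=plane(n,uv[k],.146);print(n,"knob top",k.sum(),Q.mean(0),np.degrees(axis(Q)[0]),axis(Q)[1],"px",uv[k].mean(0),cv2.minAreaRect(uv[k].astype(np.float32)))
    if n=="top":kt=uv[k].mean(0)
    else: ks=uv[k].mean(0)
print("tri knob",tri(kt,ks))
# bubble triangulation for level height
bs=[]
for n,Z,g in(("top",T,(331.8,203.8)),("side",S,(285.5,169.9))):
    b=[x for x in blobs(Z["p"],(29,120,110),(50,255,255),25) if np.linalg.norm(x[0]-g)<15][0]
    k=cv2.convexHull(np.argwhere(b[2])[:,::-1]);m=np.zeros((384,512),np.uint8);cv2.fillPoly(m,[k],1)
    w=np.clip(Z["p"][:,:,2].astype(float)-60,0,None)*m;uv=np.argwhere(w>0)[:,::-1];bs.append(np.average(uv,axis=0,weights=w[w>0]))
print("bubble",bs,tri(*bs),plane("top",bs[0],.037))
# strip: corner triangulation with side view
g=S["p"].max(2);m=((g<75)).astype(np.uint8);roi=np.zeros_like(m);roi[190:245,228:278]=1
nn,l,st,cc=cv2.connectedComponentsWithStats(m*roi);i=l[217,251];print("side strip",st[i],cc[i],i,tri((215.0,222.6),cc[i]))
for y in (yaw+np.pi/2,yaw-np.pi/2): print("pick q",arm.solve_ik([c[0],c[1],.01],quat(y)))
for y in (0.026,0.026+np.pi): print("place q",arm.solve_ik([.475,.1085,.1],quat(y)))
E
```

```text
level [ 0.4941 -0.2478  0.037 ] 17.61771438865568 0.08071984457816354 -9.603675689733116e-05 ((331.300048828125, 204.0999755859375), (26.385601043701172, 8.497057914733887), 63.43495178222656)
top knob top 63 [0.5073 0.2885 0.146 ] 98.45084204066373 [0.0195 0.0506] px [146.7302 214.7302] ((145.41763305664062, 214.62939453125), (5.965588092803955, 17.89676284790039), 77.47119140625)
side knob top 69 [0.5044 0.2991 0.146 ] 97.46036375149352 [0.0159 0.0541] px [211.3188 232.0435] ((211.17417907714844, 232.4213409423828), (4.981989860534668, 14.945971488952637), 32.00538635253906)
tri knob (array([0.5095, 0.291 , 0.1367]), np.float64(0.0009978272469551158))
bubble [array([332.0495, 203.7114]), array([285.7777, 169.2208])] (array([ 0.4941, -0.2518,  0.032 ]), np.float64(0.0032162285901225357)) [[ 0.4948 -0.2504  0.037 ]]
side strip [230 198  40  42 639] [249.9515 219.1111] 2 (array([0.4759, 0.1094, 0.0561]), np.float64(0.0007835569045997596))
pick q [-0.5675  0.2138  1.6278 -0.      1.3    -2.4457]
pick q [-0.5675  0.2138  1.6278 -0.      1.3     0.6959]
place q [ 0.1081 -0.0068  1.6794 -0.      1.469   0.0821]
place q None
```

Run:
```python
from m import *
T=np.load("top0.npz")
uv=np.argwhere(np.ones((384,512)))[:,::-1];uv=uv[(abs(uv[:,0]-331)<25)&(abs(uv[:,1]-206)<30)]
P=dep("top",uv,T["d"]);P=P[(P[:,2]>.033)&(P[:,2]<.05)]
y,ext=axis(P);c=(P[:,:2].max(0)+P[:,:2].min(0))/2;print(len(P),P.mean(0),c,np.degrees(y),ext)
assert .13<ext[1]<.165 and .015<ext[0]<.035
c=P[:,:2].mean(0); g=y-np.pi/2
arm.reach([*c,.13],quat(g)); print(arm.observe()["q"])
arm.movel([*c,.010],rate=.12); 
o=arm.observe();print(o["ee_pos"],o["wrist_force"])
arm.grasp(25); o=arm.observe();print(o["time_s"],o["finger_gap"],o["finger_force"],o["wrist_force"])
arm.movel([*c,.16]);o=arm.observe();print(o["time_s"],o["finger_gap"],o["q"],o["wrist_force"])
print(level(c,.187))
p=viewer.get_image("side")[0];cv2.imwrite("pics/s1.png",cv2.resize(p[60:260,180:420],None,fx=2.5,fy=2.5)[:,:,::-1])
```

```text
352 [ 0.4923 -0.2517  0.0387] [ 0.4926 -0.2513] 18.93734032870367 [0.0231 0.1574]
[-0.5766  0.1203  1.4841 -0.0005  1.5366  0.6649]
[ 0.493  -0.2522  0.011 ] [-0.466  -1.0897 -0.1162]
3.8667 0.024050836514919755 25.00003695487976 [ 0.0078  1.8083 -0.29  ]
5.0167 0.02399469279684945 [-0.5752  0.1078  1.4413 -0.      1.5952  0.6651] [ 0.1886 -0.233  -2.1577]
(array([ 0.4613, -0.2586,  0.187 ]), np.float64(1.9139211097803903), np.float64(0.025878180731236274), None, ((347.0000305175781, 205.50001525878906), (4.4721360206604, 9.391485214233398), 63.43495178222656))
```

View pics/s1.png

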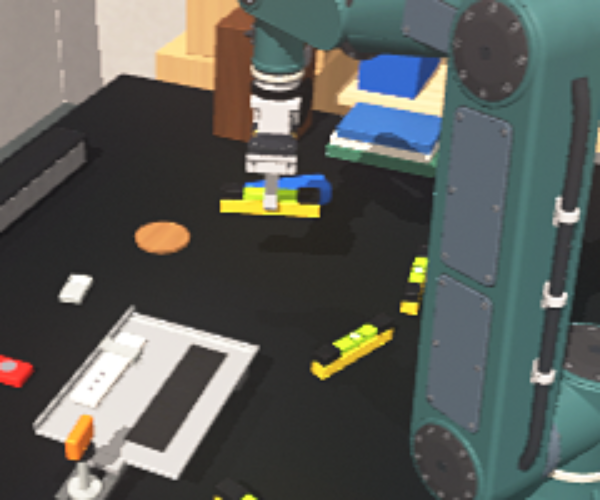

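The level hangs level in the fingers at (270,205) in this crop. Next: place it on the strip, coming down until contact.

Run:
```python
from m import *
c=np.array([.4755,.109]); q=quat(.026)
arm.reach([*c,.16],q); arm.movel([*c,.084],rate=.1); arm.hold(.3)
f0=arm.observe()["wrist_force"][2]; z=.084
while z>.066:
    z-=.0015; arm.movel([*c,z],rate=.03); f=arm.observe()["wrist_force"][2]-f0
    if f>1.8: break
o=arm.observe();print("contact",z,f,f0,o["ee_pos"],o["time_s"])
arm.let_go(); arm.hold(.1); arm.movel([*c,.17],rate=.2)
# sidestep so that the top camera sees all
Q=arm.observe()["q"].copy(); Q[0]-=.6; arm.goto_joints(Q)
p,d=viewer.get_image("top"); s,_=viewer.get_image("side")
print(level(c,.102,p),arm.observe()["time_s"])
for n,P in(("top",p),):
    uv=np.argwhere(np.ones((384,512)))[:,::-1];uv=uv[(abs(uv[:,0]-215)<45)&(abs(uv[:,1]-222)<25)]
    D=dep("top",uv,d);D=D[(D[:,2]>.093)&(D[:,2]<.12)];print(len(D),D.mean(0),np.degrees(axis(D)[0]),axis(D)[1])
a=cv2.resize(p[150:300,120:270],None,fx=3.6,fy=3.6,interpolation=cv2.INTER_CUBIC)
cv2.imwrite("pics/p2.png",a[:,:,::-1])
```

```text
contact 0.072 6.768237793657663 -2.302514362452465 [0.476  0.1092 0.0729] 9.675
(array([0.4765, 0.1095, 0.102 ]), np.float64(1.5964440386381482), np.float64(0.080501377709769), np.float64(-0.0064194476838502065), ((213.47998046875, 220.3599853515625), (8.485280990600586, 28.001432418823242), 81.8698959350586)) 12.7833
405 [0.4765 0.108  0.1022] 91.2932044931119 [0.0228 0.1563]
```

View pics/p2.png

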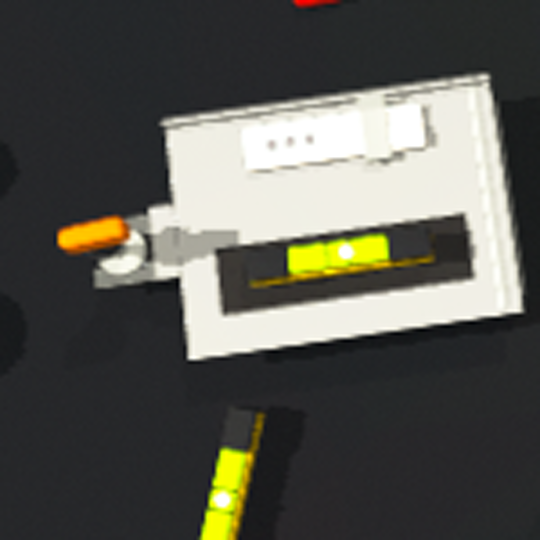

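The level lies on the strip at crop (337,255), 91.3° against the strip's ~91.5°. The bubble is about 6.4 mm toward the hinge while unpressed. So the foot is about 1.25–1.57 rad low. I'll grip the knob and turn it about 1.4 rad clockwise.

```bash
cat > turn.py <<'E'
from m import *
def turn(k,yaw,amount,step=.2):
    arm.reach([*k,.25],quat(yaw)); arm.movel([*k,.118],rate=.12); arm.hold(.2); f0=arm.observe()["wrist_force"]
    arm.grasp(45); o=arm.observe(); print("grip",o["finger_gap"],o["finger_force"],o["wrist_force"]-f0,o["ee_pos"],o["time_s"])
    if not .012<o["finger_gap"]<.022: print("BAD GRIP"); return
    Q=o["q"].copy(); n=int(np.ceil(abs(amount)/step))
    for i in range(n):
        Q[5]+=amount/n; arm.goto_joints(Q); o=arm.observe(); f=o["wrist_force"]-f0; print(round(Q[5],3),f,o["moment"][2].round(3),o["finger_gap"].round(4))
        if np.linalg.norm(f)>45: print("FORCE"); break
    arm.let_go(); p=arm.observe()["ee_pos"]; arm.movel([*p[:2],.25],rate=.2); print("t",arm.observe()["time_s"])
E
python3 - <<'E'
from turn import *
turn([.5095,.292],np.radians(8),1.4)
E
```

```text
grip 0.016164564862143387 44.85380709171295 [-5.1686  0.1181  2.691 ] [0.508  0.2918 0.118 ] 17.1583Traceback (most recent call last):
  File "<stdin>", line 2, in <module>
  File "turn.py", line 8, in turn
    Q[5]+=amount/n; arm.goto_joints(Q); o=arm.observe(); f=o["wrist_force"]-f0; print(round(Q[5],3),f,o["moment"][2].round(3),o["finger_gap"].round(4))
                                                                                                                              ^^^^^^^^^^^^^^^^^^^^^
AttributeError: 'float' object has no attribute 'round'
```

```bash
sed -i 's/o\["finger_gap"\].round(4)/o["finger_gap"]/; s/o\["moment"\]\[2\].round(3)/o["moment"][2]/' turn.py
python3 - <<'E'
from m import *
o=arm.observe();Q=o["q"].copy();print(Q,o["wrist_force"],o["moment"],o["finger_gap"])
for i in range(4):
    Q[5]+=.3; arm.goto_joints(Q); o=arm.observe(); f=o["wrist_force"];print(Q[5],o["q"][5],f,o["moment"][2])
    if np.linalg.norm(f)>45: print("FORCE");break
else:
    arm.let_go(); p=o["ee_pos"]; arm.movel([*p[:2],.25],rate=.2)
print(arm.observe()["time_s"])
E
```

```text
[0.4243 0.2009 1.4168 0.001  1.5282 0.4814] [-3.1214 -0.6758  1.0281] [-0.1463  0.624  -0.1015] 0.015497385817332267
0.7813959871955906 0.7765301793481731 [-4.9682 -0.6061  2.7507] -0.1603941807788039
1.0813959871955905 1.0764425460796119 [-6.0958  0.0463  3.7034] -0.10255392236403008
1.3813959871955905 1.3764085932455319 [-7.1708  1.412   4.0403] -0.10518994602998494
1.6813959871955906 1.6764413081395761 [-8.8799  2.9401  2.7301] -0.12999135484883798
21.0917
```

```bash
cat > press.py <<'E'
from m import *
def press(F=10.,name=None):
    c=np.array([.4752,.168]); q=quat(.026)
    arm.grasp(20); arm.reach([*c,.16],q); arm.movel([*c,.116],rate=.1); arm.hold(.3)
    f0=arm.observe()["wrist_force"][2]; z=.116
    while z>.085:
        z-=.001; arm.movel([*c,z],rate=.03); arm.hold(.05); f=arm.observe()["wrist_force"][2]-f0
        if f>.7: print(round(z,4),round(f,2),end="; ")
        if f>F: break
    arm.hold(1.5); see(name); o=arm.observe(); print("hold f",o["wrist_force"][2]-f0,o["ee_pos"],"t",o["time_s"])
def see(name=None):
    p=viewer.get_image("top")[0]; s=viewer.get_image("side")[0]
    print(level(np.array([.476,.109]),.100,p))
    if name:
        a=cv2.resize(p[190:250,160:260],None,fx=5,fy=5,interpolation=cv2.INTER_CUBIC);b=cv2.resize(s[180:260,190:290],None,fx=5,fy=3.75,interpolation=cv2.INTER_CUBIC)
        cv2.imwrite(f"pics/{name}.png",np.vstack([a,b])[:,:,::-1])
E
python3 -c "
from press import *
press(10,'p3')"
```

```text
0.107 0.86; 0.106 2.36; 0.105 1.93; 0.104 2.63; 0.103 5.59; 0.102 8.83; 0.101 11.63; (array([0.4786, 0.1016, 0.1   ]), np.float64(1.6073804564215173), np.float64(0.06438976469331352), np.float64(0.004193217589595654), ((216.21961975097656, 219.42774963378906), (7.754917144775391, 22.352407455444336), 81.25383758544922))
hold f 12.330667866756205 [0.4757 0.1682 0.1037] t 30.8333
```

View pics/p3.png

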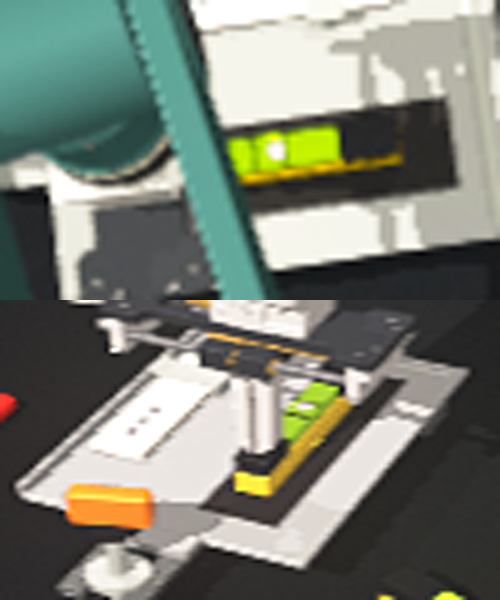

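Pressed on the stop at 12 N, the crop shows the bubble at (276,150) and the hinge-side vial end at (340,150). The arm hides the vial's foot end, so I measure from the hinge-side end: the bubble is 36–37 mm from it, i.e. about 3.5–4 mm toward the hinge. It needs about 0.3 rad more clockwise.

Run:
```python
from press import *
from turn import turn
see()
arm.movel([.4752,.168,.25],rate=.2); arm.let_go()
turn([.508,.2918],np.radians(-71.7),.30,.3)
p=viewer.get_image("top")[0]; print(level(np.array([.476,.109]),.104,p))
press(10,"p4")
```

```text
(array([0.4787, 0.1016, 0.1   ]), np.float64(1.5964552451621628), np.float64(0.06437714923628375), np.float64(0.004150326203615042), ((216.19996643066406, 219.3999786376953), (7.636753559112549, 22.344575881958008), 81.8698959350586))
grip 0.015409631291951055 44.97785031795502 [-2.1667  4.9038 -0.6859] [0.5073 0.2941 0.118 ] 37.225
1.976 [-0.983   1.0594 -0.464 ] -0.14297768237634062 0.0158225124656563
t 39.6833
(array([0.4777, 0.1084, 0.104 ]), np.float64(1.5869620029112959), np.float64(0.08157770463933212), np.float64(0.012666897944932037), ((213.77294921875, 219.79696655273438), (7.731576919555664, 28.415197372436523), 82.40535736083984))
0.114 1.58; 0.112 0.98; 0.111 1.1; 0.11 2.19; 0.109 2.83; 0.108 2.58; 0.107 2.92; 0.106 4.85; 0.105 4.92; 0.104 8.22; 0.103 11.35; (array([0.4789, 0.1017, 0.1   ]), np.float64(1.5964659429854968), np.float64(0.06438151911714732), np.float64(0.007123567237622497), ((216.1899871826172, 219.32998657226562), (7.778174877166748, 22.344575881958008), 81.8698959350586))
hold f 12.296508460305233 [0.4755 0.1682 0.105 ] t 49.1083
```

View pics/p4.png

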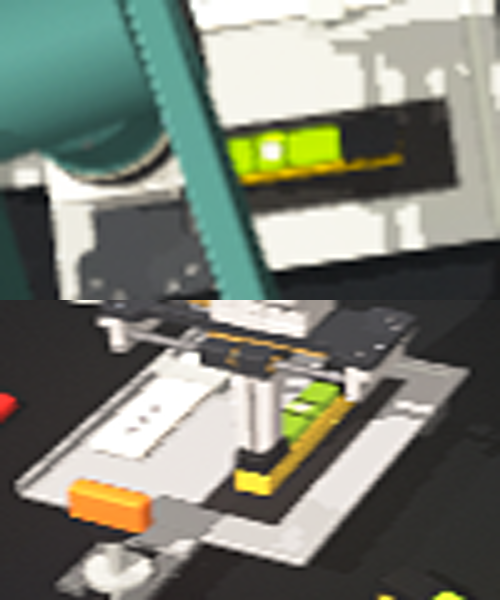

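In the new crop the bubble is at (271,150), midway between the two lines. That is about -1 mm pressed. As a check, the unpressed reading of +12.7 mm less the 12.5 mm float gives about +0.2 mm. The 12 N push is steady, so I hand in.

```bash
python3 -c "
from station import arm
print(arm.close_job())"
```

```text
the job is handed in; nothing more can be done
None
```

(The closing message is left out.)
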